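Make up two glassware kits for sampling

TASK

Make up the two sampling kits in the low white trays: the tray with three bays gets one wide-mouth jar, the conical flask and the dropper bottle; the tray with two bays gets the other wide-mouth jar and the tall reagent bottle, one piece to a bay, in whichever bay you like. Set each piece down gently so that it stands upright on the floor of its bay; do not drop or tip any of them, and leave the wash bottle standing where it is.

Things in the scene. Friction and masses are not known exactly. Their poses are not given: they have to be found in the camera images.
- tray3: low white open tray with three square bays in a row, 226 x 78 mm and 12 mm high, fixed to the bench. Origin at the centre of its underside; x runs along the row, y across it, z up. Walls and dividers 4 mm, floor 4 mm thick; bays 70 x 70 mm inside, their centres at x = -74, 0 and +74 mm, y = 0
- tray2: low white open tray with two square bays in a row, 152 x 78 mm and 12 mm high, fixed to the bench. Origin at the centre of its underside; x runs along the row, y across it, z up. Walls and dividers 4 mm, floor 4 mm thick; bays 70 x 70 mm inside, their centres at x = -37 and +37 mm, y = 0
- jar_a_mid (a point): one of two identical wide-mouth jars: pale squat round jar with a wide white screw cap and a blank paper label, 50 mm in diameter, 80 mm tall, 0.1 to 0.2 kg, standing loose and upright. The point is on its axis half-way up, 40 mm above its foot; z up
- jar_b_mid (a point): one of two identical wide-mouth jars: pale squat round jar with a wide white screw cap and a blank paper label, 50 mm in diameter, 80 mm tall, 0.1 to 0.2 kg, standing loose and upright. The point is on its axis half-way up, 40 mm above its foot; z up
- tall_mid (a point): tall reagent bottle: pale round bottle with a narrow neck, a small white cap and a blank paper label, 44 mm in diameter, 116 mm tall, 0.1 to 0.25 kg, standing loose and upright. The point is on its axis half-way up, 58 mm above its foot, in the straight body; z up
- flask_neck (a point): stoppered conical flask: pale flask, foot 50 mm in diameter, narrowing to a straight round neck 25 mm in diameter from 52 to 88 mm above the foot (29 mm rim above it), dark stopper, 102 mm tall in all, about 0.1 kg, standing loose and upright. The point is on its axis half-way up the straight neck, 70 mm above its foot: the place to grip it; z up
- dropper_mid (a point): dropper bottle: small pale round bottle with a black collar and a thin dark rubber teat, body 36 mm in diameter and 58 mm tall, 97 mm tall with the teat, about 0.1 kg, standing loose and upright. The point is on its axis in the straight body, 40 mm above its foot: the place to grip it; z up
- wash_mid (a point): white wash bottle with a thin bent spout, 54 mm in diameter, 110 mm tall, loose, standing among the stock; not part of any kit. The point is on its axis 48 mm above its foot; z up

How it is judged:
By the outcome, as a careful person would: the job done as asked, in the order asked, and still so for the second after the job is handed in, with the robot touching nothing.
It also fails if it takes over 128 s, if anything falls off the work surface, if the arm or the gripper's body presses on something with over 40 N, if the wrist force passes 120 N, or if a joint passes its speed limit or range.

ROBOT

A 6-joint arm with a two-finger parallel gripper is mounted at the origin on the work surface. World frame = base frame: x ahead of the robot, y to its left, z up, the work surface at z = 0. Lengths are in m, angles in rad, forces in N, time in s.
With the tool pointing down it reaches from about 0.35 to 0.975 m from the base axis. Payload 4.9 kg.
Tool frame: the origin (TCP) lies between the finger pads; the fingertips stand 19 mm ahead of it and the grasp point (between the pads) is the TCP; z points along the fingers, y is the line along which they close (so a half turn about z gives the same grasp; the last joint's range is limited). The gripper opens to 85 mm and grips with 20 to 120 N. Pads are 22 mm wide; open, the fingers measure 114 mm over their backs; the gripper's body (76 mm by 85 mm) begins 54 mm behind the grasp point. The pads swing forward as they close: fully open they stand 13 mm farther back than shut.
Start: joints at [-1.408, 0.053, 1.613, -0, 1.476, -0.119], TCP at [0.174, -0.6, 0.229] pointing down, gripper open.
Joint ranges: [-3.01, 3.01], [-1.01, 2.22], [0.06, 2.58], [-1.02, 4.17], [0.09, 2.62], [-3.14, 3.14]. Speed limits (rad/s): [2.57, 2.57, 3.14, 3.14, 3.14, 3.14].

INTERFACE

Orientations are given as a rotation vector (axis times angle).
In Python, from station import ctrl gives the robot as it stands. The module is installed in compiled form; this text tells all that it offers.
- The arm moves only by the tool servo_tool, never from a script. Its argument "increments" is a list that holds one entry, the list of rows, each a list of 5 numbers: the finger opening in cm, from 0 to 8.54, then the shift along the tool's x, y, z in cm, then the turn about the tool's z in degrees. A call has 1 to 5 rows; each row is the pose to reach, as a shift and turn from the pose commanded when the call began, along the tool's axes at that moment; what a row does not reach only later rows make up. A row lasts 1/10 s, in which the tool goes at most 50 mm and 8.59 degrees, less where a joint would pass 70% of its speed; a pose out of reach is approached as far as the arm can. A call with a gripper value outside its range is refused whole. The fingers move at their own pace and stop on an object; "newtons" is the grip in N (left out, the last holds). Time passes only in rows, so rows that repeat a pose let the fingers close. It gives the time, the measured TCP pose, the force, the opening and the grip force at its end, in the units of the state.
- ctrl.get_obs(): the state, without advancing time (a new reading comes with each control period).
- ctrl.get_image(name): name is "side" or "top"; returns a dict with "img" (400x640x3 uint8, red, green, blue), "fx", "fy", "cx", "cy" (pixels), "k1" (the pictures are not rectified: a ray, as slopes to the right and down, at radius r is drawn at 1 + k1 r^2 times it, then the intrinsics apply), "rvec" (rotation vector, rad) and "tvec" (3), from world to camera coordinates, as OpenCV has them. Camera axes: x right, y down, z forward; pixel columns grow to the right and rows downward; lengths in m; the calibration is good to about 2 mm. A picture is of the moment at which its call begins. There is no depth.
- ctrl.finish_job(): hands the job in; it is judged then, once.
The state is a dict: "t": time; "q": joint angles; "dq": joint speeds; "effort": joint torques, N m; "tool_pos": TCP position; "tool_rot": TCP orientation; "contact_force": force on the tool from outside, world axes, zero at the start; "wrist_torque": the same for the moment, N m; "opening": finger opening in m; "grip_force": force on a finger pad.
Only numpy, scipy, OpenCV 4.12 (cv2) and the standard library are available. Lean on these libraries where they do the work, as an engineer would, in place of code of your own. Each camera call takes 0.05 s, during which the arm holds its last target. There are 200 camera calls.

## Working session

There is one attempt and no reset: what is moved stays moved. The work goes in short steps, Python scripts to look and compute and a tool call to move; the robot and the scene stay as the last step left them, time stands still between calls to the robot, and variables do not carry over. Pictures are saved under pics/ and viewed, at most 14 in all, crops included, and the job is handed in when it is done.

Besides the shell and the picture viewer there is one more tool, called after "Request:" in YAML: its name, and indented under it one key for each argument. servo_tool: Moves the arm, as the interface text tells. Its arguments: {"type":"object","properties":{"increments":{"type":"array"},"newtons":{"type":"number"}},"required":["increments"]}

```bash
mkdir -p pics; python3 - <<'E'
from station import ctrl
import cv2,json,numpy as np
for n in("side","top"):
    d=ctrl.get_image(n); cv2.imwrite(f"pics/{n}0.png",d["img"][:,:,::-1])
    print(n,{k:(np.round(v,4).tolist() if k!="img" else 0) for k,v in d.items()})
o=ctrl.get_obs();print(o)
E
```

```text
side {'img': 0, 'fx': 517.8707, 'fy': 517.8707, 'cx': 303.2658, 'cy': 194.3252, 'k1': -0.158, 'rvec': [0.1741, -2.7978, 1.3431], 'tvec': [0.5568, 0.111, 1.0881]}
top {'img': 0, 'fx': 386.926, 'fy': 386.926, 'cx': 315.9821, 'cy': 196.1667, 'k1': -0.049, 'rvec': [2.1679, -2.2212, 0.0546], 'tvec': [0.0289, 0.5505, 0.8839]}
{'t': 0.1, 'q': array([-1.40799143e+00,  5.32914813e-02,  1.61412379e+00,  2.08775024e-05,
        1.47601129e+00, -1.19031898e-01]), 'dq': array([-0.00055068,  0.00045082, -0.0042513 ,  0.00019142, -0.00103841,
       -0.00159521]), 'effort': array([-1.50898554e-04, -3.94906211e+01, -3.71364284e+01, -2.01501416e-04,
        3.92839414e-03, -8.85231941e-06]), 'tool_pos': array([ 0.17372142, -0.59979256,  0.22780523]), 'tool_rot': array([-3.10863607e+00, -4.40983759e-01,  3.03889324e-05]), 'contact_force': array([ 0.30537239,  0.14792668, -0.22902298]), 'wrist_torque': array([0.00325088, 0.00686786, 0.01245263]), 'grip_force': 0.0, 'opening': 0.08533046691633206}
```

View pics/side0.png

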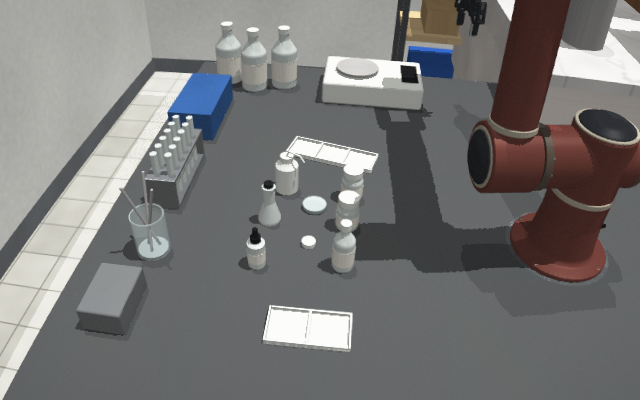

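View pics/top0.png

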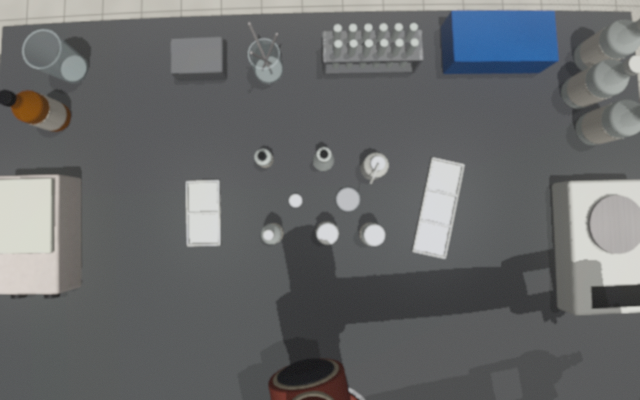

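The side view shows the tall bottle at (344,248), the jars at (347,211) and (352,184), the flask at (269,205), the dropper at (256,250) and the wash bottle at (287,175). In the top view, tray2 is at (203,212) and tray3 at (439,208). The caps there are tall (269,236), jars (327,231) and (374,234), dropper (263,156), flask (323,154) and wash (376,163). Two flat discs lie between them at (295,200) and (348,199).

```bash
cat > h.py <<'E'
import cv2,numpy as np
def ray(d,u,v):
    K=np.array([[d["fx"],0,d["cx"]],[0,d["fy"],d["cy"]],[0,0,1]])
    p=cv2.undistortPoints(np.array([[[u,v]]],float),K,np.array([d["k1"],0,0,0.]))[0,0]
    R=cv2.Rodrigues(np.array(d["rvec"]))[0]
    return -R.T@np.array(d["tvec"]),R.T@np.array([p[0],p[1],1])
def plane(d,u,v,z):
    c,r=ray(d,u,v); return (c+r*(z-c[2])/r[2])[:2]
def blobs(img,lo,hi,box,amin=20):
    x0,y0,x1,y1=box; g=cv2.cvtColor(img,cv2.COLOR_RGB2GRAY)[y0:y1,x0:x1]
    m=cv2.inRange(g,lo,hi); cs,_=cv2.findContours(m,cv2.RETR_EXTERNAL,cv2.CHAIN_APPROX_NONE)
    return [(c+[x0,y0]).astype(np.float32) for c in cs if cv2.contourArea(c)>=amin]
E
python3 - <<'E'
from station import ctrl
from h import *
d=ctrl.get_image("top"); s=ctrl.get_image("side"); np.save("d.npy",[d,s],allow_pickle=True)
for lo in(110,190):
  for c in blobs(d["img"],lo,255,(170,130,480,265)):
    (u,v),(w,h),a=cv2.minAreaRect(c)
    print(lo,np.round([u,v,w,h,a],1),"z12",plane(d,u,v,.012).round(3),"z80",plane(d,u,v,.08).round(3))
    if cv2.contourArea(c)>1000: print("  corners",[plane(d,*p,.012).round(4).tolist() for p in cv2.boxPoints(cv2.minAreaRect(c))])
cv2.imwrite("pics/t1.png",cv2.resize(d["img"][130:260,240:400,::-1],None,fx=4.8,fy=4.5,interpolation=cv2.INTER_CUBIC))
cv2.imwrite("pics/s1.png",cv2.resize(s["img"][130:290,230:390,::-1],None,fx=3.7,fy=3.7,interpolation=cv2.INTER_CUBIC))
E
```

```text
110 [271.5 234.   20.   21.   90. ] z12 [0.466 0.121] z80 [0.469 0.113]
110 [372.5 234.5  23.   25.   90. ] z12 [ 0.459 -0.113] z80 [ 0.463 -0.104]
110 [327.5 233.   22.   23.   90. ] z12 [ 0.465 -0.009] z80 [ 0.468 -0.007]
110 [295. 200.  14.  14.  90.] z12 [0.543 0.065] z80 [0.541 0.061]
110 [348. 199.  24.  24.  90.] z12 [ 0.543 -0.059] z80 [ 0.54  -0.053]
110 [203. 213.  68.  36.  90.] z12 [0.518 0.28 ] z80 [0.517 0.26 ]
  corners [[0.599, 0.3219], [0.5968, 0.2368], [0.4384, 0.2388], [0.4401, 0.3232]]
110 [438.6 207.7  36.1  99.5  11.6] z12 [ 0.517 -0.27 ] z80 [ 0.516 -0.248]
  corners [[0.4144, -0.2013], [0.6406, -0.2568], [0.6216, -0.3401], [0.3953, -0.2833]]
110 [374.7 165.7  25.8  29.   55.3] z12 [ 0.619 -0.123] z80 [ 0.61  -0.113]
110 [263. 158.  18.  18.  90.] z12 [0.644 0.137] z80 [0.633 0.128]
110 [323.5 158.5  23.   19.   90. ] z12 [ 0.639 -0.004] z80 [ 0.629 -0.003]
190 [268. 235.   8.   8.  90.] z12 [0.464 0.129] z80 [0.467 0.12 ]
190 [374.  234.5  19.   18.   90. ] z12 [ 0.459 -0.117] z80 [ 0.462 -0.107]
190 [327.7 232.2  19.7  16.9  20. ] z12 [ 0.467 -0.01 ] z80 [ 0.47  -0.008]
190 [295.  200.5  11.   10.   90. ] z12 [0.542 0.065] z80 [0.539 0.061]
190 [348. 199.  18.  18.  90.] z12 [ 0.543 -0.059] z80 [ 0.54  -0.053]
190 [202.9 212.2  62.8  31.9  88.5] z12 [0.52 0.28] z80 [0.519 0.26 ]
  corners [[0.5936, 0.3194], [0.5937, 0.244], [0.4472, 0.2418], [0.4468, 0.3166]]
190 [438.1 207.7  31.8  94.6  11.7] z12 [ 0.517 -0.269] z80 [ 0.516 -0.247]
  corners [[0.4189, -0.2061], [0.6339, -0.2593], [0.617, -0.3327], [0.4019, -0.2784]]
190 [378.8 165.4  19.2  15.   80.5] z12 [ 0.62  -0.133] z80 [ 0.611 -0.122]
```

View pics/t1.png

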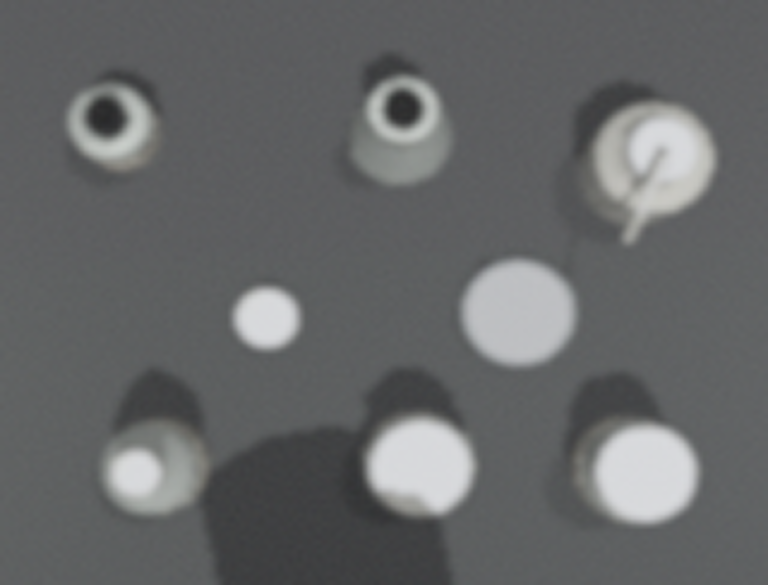

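View pics/s1.png

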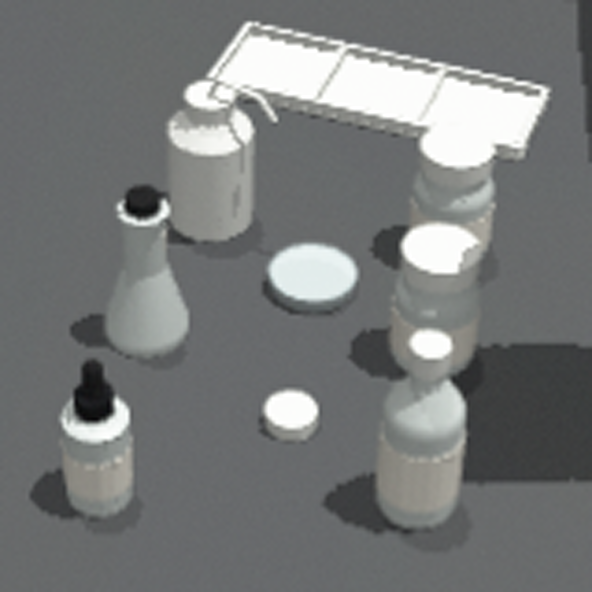

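The crops show, as full-image pixels in the top view, the tall cap (267.9,234.9), jars (327.6,233.4) and (374.6,234.9), flask stopper (324.0,153.8) and dropper teat (262.1,156). In the side view I read the cap tops at tall (346.5,223), jars (349.5,197.6) and (353.8,169.2), stopper (268.6,183) and teat tip (254.6,229.2). The bays are empty.

```bash
python3 - <<'E'
from h import *
d,s=np.load("d.npy",allow_pickle=True)
P={"tall":((267.9,234.9),(346.5,223),.116),"jarb":((327.6,233.4),(349.5,197.6),.08),"jara":((374.6,234.9),(353.8,169.2),.08),"flask":((324,153.8),(268.6,183),.102),"drop":((262.1,156),(254.6,229.2),.097)}
for k,(a,b,z) in P.items(): print(k,plane(d,*a,z).round(4),plane(s,*b,z).round(4))
for c in blobs(s["img"],190,255,(255,130,385,355),1000)+blobs(s["img"],190,255,(255,300,385,355),500): 
    r=cv2.minAreaRect(c);print(r[0],[plane(s,*p,.012).round(4).tolist() for p in cv2.boxPoints(r)])
E
```

```text
tall [0.4687 0.1159] [0.4683 0.118 ]
jarb [ 0.4673 -0.0075] [ 0.4656 -0.0025]
jara [ 0.4616 -0.1081] [ 0.4606 -0.1047]
flask [ 0.6355 -0.0036] [ 6.35e-01 -1.00e-04]
drop [0.6349 0.1277] [0.6385 0.1375]
(307.90948486328125, 326.3982238769531) [[0.5937, 0.323], [0.6012, 0.2437], [0.4418, 0.242], [0.4439, 0.3207]]
(328.3117980957031, 155.8470458984375) [[0.6477, -0.2185], [0.6509, -0.3426], [0.4003, -0.279], [0.414, -0.1647]]
(307.90948486328125, 326.3982238769531) [[0.5937, 0.323], [0.6012, 0.2437], [0.4418, 0.242], [0.4439, 0.3207]]
```

Request:
servo_tool:
  increments:
    - [[8.5, 3.2, -3.1, 0, 5], [8.5, 6.4, -6.1, 0, 10], [8.5, 9.6, -9.2, 0, 16.1], [8.5, 12.8, -12.2, 0, 16.1], [8.5, 16, -15.3, 0, 16.1]]
  newtons: 25

```text
t: 0.7
tool_pos: [0.2854, -0.4072, 0.2287]
tool_rot: [-3.141, -0.0, -0.0]
contact_force: [1.7, -0.3, 1.1]
opening: 0.0848
grip_force: 0.0
```

Request:
servo_tool:
  increments:
    - [[8.5, 2.4, -4.1, 0, 0], [8.5, 4.8, -8.2, 0, 0], [8.5, 7.2, -12.3, 0, 0], [8.5, 9.6, -16.4, 0, 0], [8.5, 12, -20.6, 0, 0]]

```text
t: 1.2
tool_pos: [0.4053, -0.201, 0.229]
tool_rot: [3.141, 0.001, 0.001]
contact_force: [0.6, 0.0, 0.6]
opening: 0.0851
grip_force: 0.0
```

Request:
servo_tool:
  increments:
    - [[8.5, 2.4, -4, 0, 0], [8.5, 4.8, -8, 0, 0], [8.5, 5.6, -9.5, 3, 0], [8.5, 5.6, -9.5, 7, 0], [8.5, 5.6, -9.5, 9, 0]]

```text
t: 1.7
tool_pos: [0.4592, -0.1061, 0.1354]
tool_rot: [-3.14, -0.005, 0.007]
contact_force: [-0.5, -0.2, -0.2]
opening: 0.0848
grip_force: 0.0
```

Request:
servo_tool:
  increments:
    - [[8.5, 0, 0, 2.5, 0], [8.5, 0, 0, 5, 0], [8.5, 0, 0, 7.5, 0], [8.5, 0, 0, 9.7, 0], [8.5, 0, 0, 9.7, 0]]

```text
t: 2.2
tool_pos: [0.4577, -0.1065, 0.0384]
tool_rot: [-3.139, -0.001, 0.011]
contact_force: [0.1, 0.0, -0.7]
opening: 0.085
grip_force: 0.0
```

Request:
servo_tool:
  increments:
    - [[4, 0, 0, 0, 0], [4, 0, 0, 0, 0], [4, 0, 0, 0, 0], [4, 0, 0, 0, 0], [4, 0, 0, 0, 0]]
  newtons: 25

```text
t: 2.7
tool_pos: [0.4621, -0.1086, 0.0441]
tool_rot: [3.14, 0.001, 0.005]
contact_force: [-1.2, -0.0, 6.3]
opening: 0.0464
grip_force: 25.5
```

```bash
cat > look.py <<'E'
import sys
from station import ctrl
from h import *
# look.py name cam x0 y0 x1 y1
n,cam,*b=sys.argv[1:]; x0,y0,x1,y1=map(int,b)
d=ctrl.get_image(cam); c=d["img"][y0:y1,x0:x1,::-1]; f=min(780/c.shape[1],590/c.shape[0])
cv2.imwrite(f"pics/{n}.png",cv2.resize(c,None,fx=f,fy=f,interpolation=cv2.INTER_CUBIC)); print("scale",f)
o=ctrl.get_obs(); print({k:np.round(o[k],4) for k in("tool_pos","contact_force","wrist_torque","opening","grip_force")})
E
python3 look.py s2 side 290 120 410 240
```

```text
scale 4.916666666666667
{'tool_pos': array([ 0.4621, -0.1086,  0.044 ]), 'contact_force': array([-1.121 , -0.3874,  6.3846]), 'wrist_torque': array([-0.1316,  0.2478, -0.0048]), 'opening': np.float64(0.0464), 'grip_force': np.float64(25.523)}
```

View pics/s2.png

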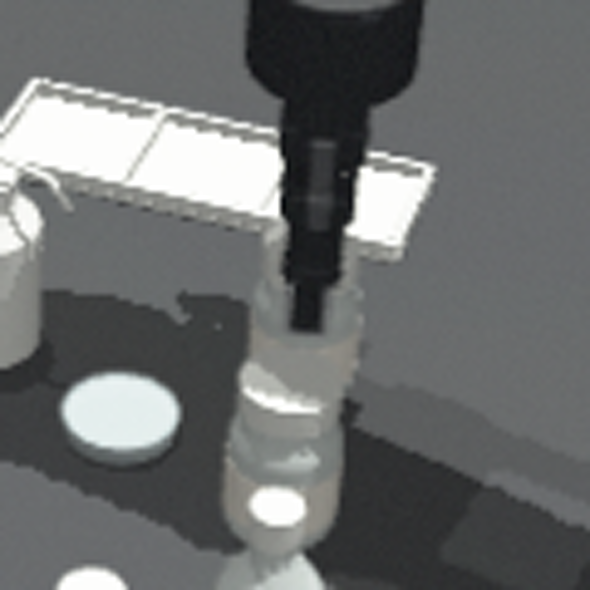

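The crop shows the gripper at about (310,250), straddling jar A. The fingertips are near (310,330), around mid-height on the jar, which is still upright. I'll lift it a little and check the hold.

Request:
servo_tool:
  increments:
    - [[4, 0, 0, -0.5, 0], [4, 0, 0, -1, 0], [4, 0, 0, -2, 0], [4, 0, 0, -3, 0], [4, 0, 0, -3, 0]]
  newtons: 30

```text
t: 3.25
tool_pos: [0.4621, -0.1082, 0.0741]
tool_rot: [3.14, 0.001, 0.006]
contact_force: [-1.0, 0.6, -1.1]
opening: 0.0457
grip_force: 30.6
```

```bash
python3 look.py s3 side 290 120 410 240;python3 look.py t3 top 330 190 460 270
```

```text
scale 4.916666666666667
{'tool_pos': array([ 0.4616, -0.108 ,  0.0732]), 'contact_force': array([ 0.217 ,  0.2138, -0.5576]), 'wrist_torque': array([-0.0156, -0.0315,  0.0147]), 'opening': np.float64(0.0457), 'grip_force': np.float64(30.5981)}
scale 6.0
{'tool_pos': array([ 0.461 , -0.1078,  0.0725]), 'contact_force': array([-0.7151,  0.5088, -2.3626]), 'wrist_torque': array([ 0.0204, -0.0337,  0.0067]), 'opening': np.float64(0.0461), 'grip_force': np.float64(30.5963)}
```

View pics/s3.png

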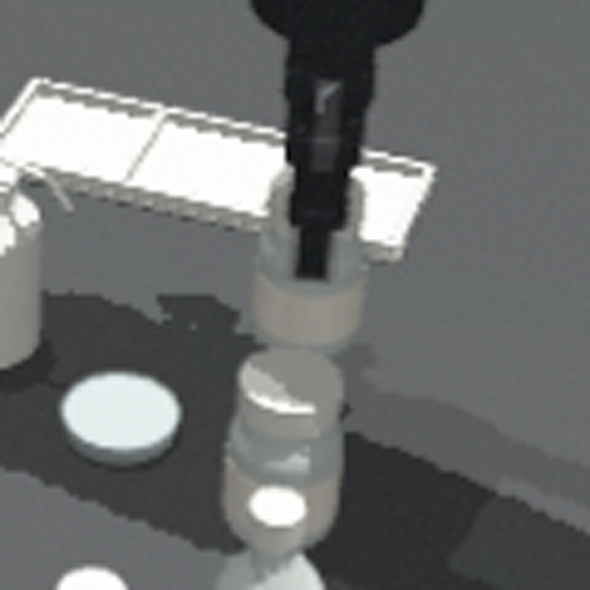

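The crop shows jar A lifted and upright, held just above its label, with the foot clear at about (305,345). I'll carry it to the near bay of tray3.

Request:
servo_tool:
  increments:
    - [[4, 0, 1, -2, 0], [4, -0.4, 4, -2, 0], [4, -0.8, 8, -2, 0], [4, -1.2, 12, -2, 0], [4, -1.6, 14.4, -2, 0]]

```text
t: 3.85
tool_pos: [0.4443, -0.254, 0.0917]
tool_rot: [3.141, -0.001, -0.0]
contact_force: [0.3, -1.1, -1.7]
opening: 0.0461
grip_force: 30.9
```

Request:
servo_tool:
  increments:
    - [[4, 0, 0, 0, 0], [4, 0, 0, 1, 0], [4, 0, 0, 2, 0], [4, 0, 0, 3, 0], [4, 0, 0, 3, 0]]

```text
t: 4.35
tool_pos: [0.4434, -0.2496, 0.059]
tool_rot: [-3.138, -0.003, 0.006]
contact_force: [-0.8, 0.0, -1.9]
opening: 0.0459
grip_force: 31.0
```

```bash
python3 look.py s4 side 280 110 420 215; python3 look.py t4 top 380 140 500 270
```

```text
scale 5.571428571428571
{'tool_pos': array([ 0.4439, -0.2502,  0.0601]), 'contact_force': array([-0.3396,  0.039 , -1.2014]), 'wrist_torque': array([ 0.0381, -0.0204, -0.0725]), 'opening': np.float64(0.0462), 'grip_force': np.float64(30.9785)}
scale 4.538461538461538
{'tool_pos': array([ 0.4446, -0.2509,  0.0611]), 'contact_force': array([-0.3724,  0.8172, -1.2606]), 'wrist_torque': array([ 0.0551,  0.0134, -0.0092]), 'opening': np.float64(0.046), 'grip_force': np.float64(30.9805)}
```

View pics/s4.png

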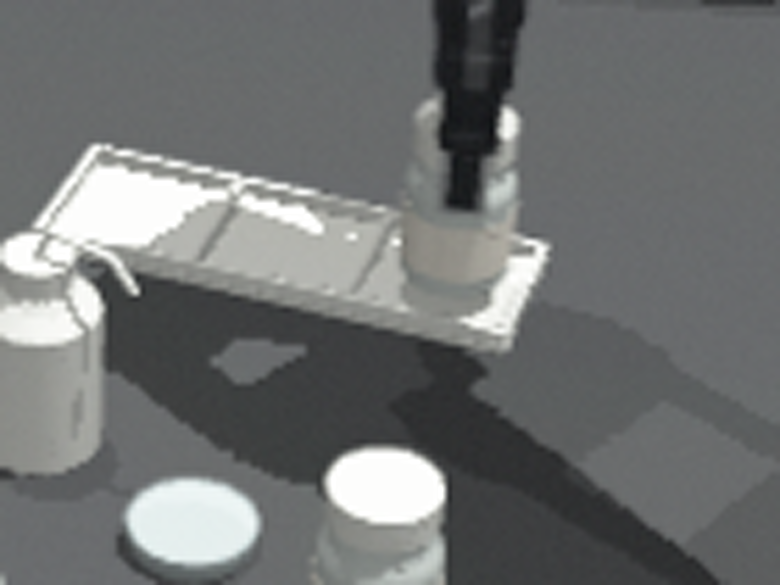

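The crop shows jar A hovering over the near bay of tray3, with its foot at about (450,300) inside the bay outline. I'll lower it slowly.

Request:
servo_tool:
  increments:
    - [[4, 0, 0, 0.3, 0], [4, 0, 0, 0.6, 0], [4, 0, 0, 0.8, 0], [4, 0, 0, 1.0, 0], [4, 0, 0, 1.1, 0]]

```text
t: 4.95
tool_pos: [0.4447, -0.2517, 0.0507]
tool_rot: [-3.141, -0.001, 0.0]
contact_force: [0.5, -0.2, -2.2]
opening: 0.0457
grip_force: 31.0
```

Request:
servo_tool:
  increments:
    - [[4, 0, 0, 0.1, 0], [4, 0, 0, 0.15, 0], [4, 0, 0, 0.2, 0], [4, 0, 0, 0.25, 0], [4, 0, 0, 0.3, 0]]

```text
t: 5.45
tool_pos: [0.4449, -0.2519, 0.0482]
tool_rot: [3.141, 0.001, 0.0]
contact_force: [-1.3, 0.5, 2.5]
opening: 0.0464
grip_force: 31.8
```

Request:
servo_tool:
  increments:
    - [[5, 0, 0, 0, 0], [5.4, 0, 0, 0, 0], [6, 0, 0, 0, 0], [7, 0, 0, 0, 0], [8.5, 0, 0, 0, 0]]

```text
t: 5.95
tool_pos: [0.4449, -0.2518, 0.048]
tool_rot: [3.141, 0.001, 0.0]
contact_force: [-0.3, 0.1, 0.1]
opening: 0.0826
grip_force: 0.0
```

Request:
servo_tool:
  increments:
    - [[8.5, 0, 0, 0, 0], [8.5, 0, 0, -2, 0], [8.5, 0, 0, -6, 0], [8.5, 0, 0, -11, 0], [8.5, 0, 0, -14, 0]]

```text
t: 6.45
tool_pos: [0.4459, -0.2525, 0.192]
tool_rot: [3.139, 0.001, 0.006]
contact_force: [0.4, -0.4, 0.0]
opening: 0.0853
grip_force: 0.0
```

Request:
servo_tool:
  increments:
    - [[8.5, 3, -4, 0, 0], [8.5, 6, -8, 0, 0], [8.5, 9, -12, 0, 0], [8.5, 12, -16, 0, 0], [8.5, 15, -20, 0, 0]]

```text
t: 6.95
tool_pos: [0.5956, -0.0498, 0.188]
tool_rot: [3.141, 0.001, 0.001]
contact_force: [-0.5, -0.5, -0.4]
opening: 0.0852
grip_force: 0.0
```

Request:
servo_tool:
  increments:
    - [[8.5, 2.5, -3, 0, 0], [8.5, 4, -5, 0, 0], [8.5, 4, -5, 3, 0], [8.5, 4, -5, 5, 0], [8.5, 4, -5, 5, 0]]

```text
t: 7.45
tool_pos: [0.6321, -0.0009, 0.1335]
tool_rot: [-3.141, -0.002, 0.012]
contact_force: [-0.7, -0.2, -1.0]
opening: 0.0847
grip_force: 0.0
```

```bash
python3 look.py s5 side 220 100 400 230
```

```text
scale 4.333333333333333
{'tool_pos': array([ 0.6333, -0.0013,  0.1359]), 'contact_force': array([ 0.8669, -0.5387,  0.145 ]), 'wrist_torque': array([0.0121, 0.0202, 0.0702]), 'opening': np.float64(0.0855), 'grip_force': np.float64(0.0)}
```

View pics/s5.png

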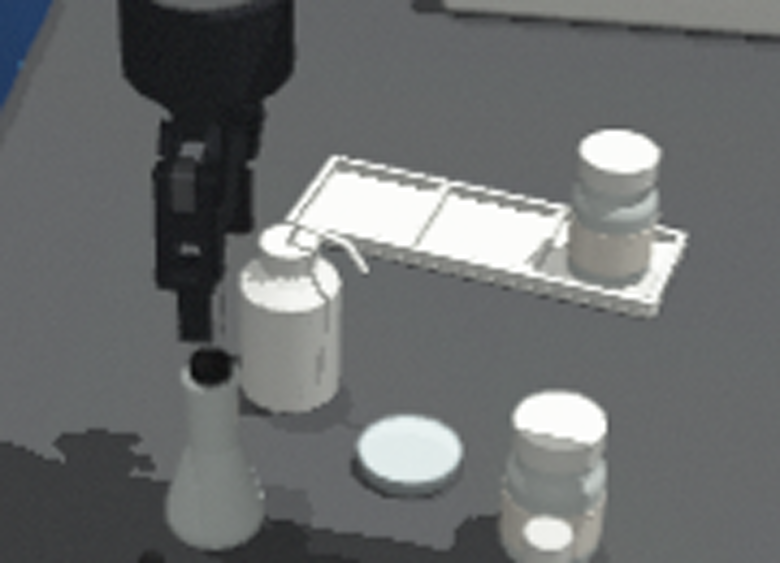

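The crop shows jar A upright in the near bay at (612,210). The open fingers, with one tip at (195,335), sit above the flask stopper at (210,365). The wash bottle at (290,320) is clear.

Request:
servo_tool:
  increments:
    - [[8.5, 0, 0, 2, 0], [8.5, 0, 0, 4, 0], [8.5, 0, 0, 6, 0], [8.5, 0, 0, 6.7, 0], [8.5, 0, 0, 6.7, 0]]

```text
t: 8.0
tool_pos: [0.6345, -0.0018, 0.071]
tool_rot: [-3.141, -0.001, 0.001]
contact_force: [-0.5, 0.1, -0.1]
opening: 0.0851
grip_force: 0.0
```

Request:
servo_tool:
  increments:
    - [[6, 0, 0, 0, 0], [4, 0, 0, 0, 0], [2, 0, 0, 0, 0], [2, 0, 0, 0, 0], [2, 0, 0, 0, 0]]
  newtons: 30

```text
t: 8.5
tool_pos: [0.6353, -0.0018, 0.072]
tool_rot: [3.141, 0.001, 0.003]
contact_force: [-0.1, -0.6, 2.5]
opening: 0.0265
grip_force: 29.3
```

Request:
servo_tool:
  increments:
    - [[2, 0, 0, 0, 0], [2, 0, 0, -0.5, 0], [2, 0, 0, -1, 0], [2, 0, 0, -2, 0], [2, 0, 0, -3, 0]]

```text
t: 9.0
tool_pos: [0.6343, -0.0015, 0.1013]
tool_rot: [-3.141, -0.001, 0.001]
contact_force: [0.3, -0.4, -2.1]
opening: 0.0268
grip_force: 29.6
```

Request:
servo_tool:
  increments:
    - [[2, 0, 0, -3, 0], [2, 0, 0, -6.5, 0], [2, 0, 0, -10, 0], [2, 0, 1, -12, 0], [2, -0.3, 3, -12, 0]]

```text
t: 9.5
tool_pos: [0.6342, -0.0312, 0.2275]
tool_rot: [3.14, 0.005, 0.015]
contact_force: [0.1, -0.5, -0.6]
opening: 0.0271
grip_force: 29.7
```

Request:
servo_tool:
  increments:
    - [[2, -0.8, 4, 0, 0], [2, -1.6, 8, 0, 0], [2, -2.4, 12, 0, 0], [2, -3, 16, 0, 0], [2, -3.6, 20, 0, 0]]

```text
t: 10.0
tool_pos: [0.5954, -0.2331, 0.222]
tool_rot: [3.141, 0.001, 0.002]
contact_force: [0.8, 0.4, -0.6]
opening: 0.0269
grip_force: 29.7
```

Request:
servo_tool:
  increments:
    - [[2, -0.3, 3, 0, 0], [2, -0.6, 5.5, 2, 0], [2, -0.6, 5.5, 6, 0], [2, -0.6, 5.5, 10, 0], [2, -0.6, 5.5, 12, 0]]

```text
t: 10.5
tool_pos: [0.5877, -0.2858, 0.0972]
tool_rot: [-3.139, -0.0, 0.007]
contact_force: [0.7, 0.5, -1.6]
opening: 0.0266
grip_force: 29.7
```

```bash
python3 look.py s6 side 250 60 400 180;python3 look.py t6 top 390 130 490 260
```

```text
scale 4.916666666666667
{'tool_pos': array([ 0.5864, -0.2848,  0.0942]), 'contact_force': array([-2.7646,  1.7057, -3.5231]), 'wrist_torque': array([0.0551, 0.0333, 0.05  ]), 'opening': np.float64(0.0267), 'grip_force': np.float64(29.735)}
scale 4.538461538461538
{'tool_pos': array([ 0.5872, -0.2851,  0.0967]), 'contact_force': array([-0.5005, -0.1707, -1.542 ]), 'wrist_torque': array([ 0.0287,  0.0168, -0.0485]), 'opening': np.float64(0.0269), 'grip_force': np.float64(29.7486)}
```

View pics/s6.png

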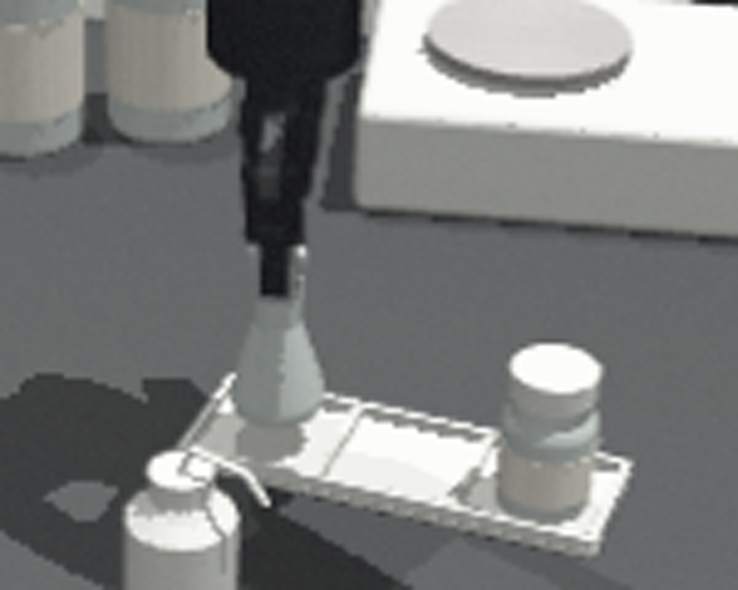

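The crop shows the flask upright, hovering over the far bay with its foot at about (280,410), and jar A upright at (550,430).

Request:
servo_tool:
  increments:
    - [[2, 0, 0, 0.5, 0], [2, 0, 0, 1, 0], [2, 0, 0, 1.4, 0], [2, 0, 0, 1.7, 0], [2, 0, 0, 1.9, 0]]

```text
t: 11.1
tool_pos: [0.5901, -0.2867, 0.0823]
tool_rot: [3.141, 0.001, 0.001]
contact_force: [-1.1, 0.5, -1.1]
opening: 0.027
grip_force: 29.8
```

Request:
servo_tool:
  increments:
    - [[2, 0, 0, 0.05, 0], [2, 0, 0, 0.1, 0], [2, 0, 0, 0.15, 0], [2, 0, 0, 0.2, 0], [2, 0, 0, 0.2, 0]]

```text
t: 11.6
tool_pos: [0.5898, -0.2866, 0.0798]
tool_rot: [-3.142, -0.001, 0.0]
contact_force: [0.3, -0.1, -0.8]
opening: 0.0266
grip_force: 29.8
```

Still about 5 mm high; lower a little more.

Request:
servo_tool:
  increments:
    - [[2, 0, 0, 0.1, 0], [2, 0, 0, 0.2, 0], [2, 0, 0, 0.3, 0], [2, 0, 0, 0.4, 0], [2, 0, 0, 0.4, 0]]

```text
t: 12.1
tool_pos: [0.59, -0.2868, 0.0761]
tool_rot: [3.141, 0.001, 0.001]
contact_force: [-0.4, -0.5, -0.5]
opening: 0.0267
grip_force: 29.8
```

Request:
servo_tool:
  increments:
    - [[2, 0, 0, 0.05, 0], [2, 0, 0, 0.1, 0], [2, 0, 0, 0.15, 0], [2, 0, 0, 0.15, 0], [2, 0, 0, 0.15, 0]]

```text
t: 12.6
tool_pos: [0.5907, -0.2872, 0.0759]
tool_rot: [3.14, 0.001, 0.003]
contact_force: [-0.8, 0.2, 5.4]
opening: 0.0268
grip_force: 30.3
```

Request:
servo_tool:
  increments:
    - [[3, 0, 0, 0, 0], [3.5, 0, 0, 0, 0], [4.5, 0, 0, 0, 0], [6, 0, 0, 0, 0], [8, 0, 0, 0, 0]]

```text
t: 13.1
tool_pos: [0.5897, -0.2864, 0.074]
tool_rot: [-3.141, -0.001, 0.001]
contact_force: [0.2, -0.2, -0.1]
opening: 0.0721
grip_force: 0.0
```

Request:
servo_tool:
  increments:
    - [[8.5, 0, 0, 0, 0], [8.5, 0, 0, -2, 0], [8.5, 0, 0, -6, 0], [8.5, 0, 0, -10, 0], [8.5, 0, 0, -14, 0]]

```text
t: 13.6
tool_pos: [0.5896, -0.2864, 0.2157]
tool_rot: [-3.141, -0.001, 0.001]
contact_force: [0.7, -0.7, -0.5]
opening: 0.085
grip_force: 0.0
```

Request:
servo_tool:
  increments:
    - [[8.5, 0.5, -4.5, 0, 0], [8.5, 1, -9, 0, 0], [8.5, 1.5, -13.5, 0, 0], [8.5, 2, -18, 0, 0], [8.5, 2.5, -22.5, 0, 0]]

```text
t: 14.1
tool_pos: [0.6146, -0.0599, 0.2146]
tool_rot: [3.142, 0.001, 0.001]
contact_force: [1.3, 0.6, -0.1]
opening: 0.0851
grip_force: 0.0
```

Request:
servo_tool:
  increments:
    - [[8.5, 0.5, -4.5, 0, 0], [8.5, 1, -9, 0, 0], [8.5, 1.5, -13.5, 0, 0], [8.5, 2, -17, 0, 0], [8.5, 2.2, -19.2, 0, 0]]

```text
t: 14.6
tool_pos: [0.6364, 0.1332, 0.2144]
tool_rot: [-3.141, -0.005, -0.0]
contact_force: [0.5, -0.7, 0.5]
opening: 0.085
grip_force: 0.0
```

Request:
servo_tool:
  increments:
    - [[8.5, 0, 0, 2, 0], [8.5, 0, 0, 5, 0], [8.5, 0, 0, 8, 0], [8.5, 0, 0, 8.4, 0], [8.5, 0, 0, 8.4, 0]]

```text
t: 15.1
tool_pos: [0.6357, 0.1303, 0.1294]
tool_rot: [3.141, 0.001, -0.004]
contact_force: [0.7, -0.3, -0.1]
opening: 0.0848
grip_force: 0.0
```

```bash
python3 look.py s7 side 200 100 400 290;python3 look.py t7 top 200 130 330 230
python3 - <<'E'
from station import ctrl
from h import *
for cam,box in(("side",(225,120,295,290)),):
    d=ctrl.get_image(cam)
    # body foot area: find bright label/body extents of dropper
    g=cv2.cvtColor(d["img"],cv2.COLOR_RGB2GRAY)
    for v in range(240,272,4): 
        r=np.where(g[v,240:275]>125)[0]; print(v,(r.min()+240,r.max()+240) if len(r) else None)
E
```

```text
scale 3.1052631578947367
{'tool_pos': array([0.6369, 0.1304, 0.1313]), 'contact_force': array([0.216 , 0.2079, 0.1643]), 'wrist_torque': array([ 0.0208,  0.0167, -0.0165]), 'opening': np.float64(0.0851), 'grip_force': np.float64(0.0)}
scale 5.9
{'tool_pos': array([0.6376, 0.1304, 0.1324]), 'contact_force': array([-0.5271,  0.4112, -0.1084]), 'wrist_torque': array([0.0263, 0.0409, 0.0142]), 'opening': np.float64(0.0849), 'grip_force': np.float64(0.0)}
240 (np.int64(248), np.int64(249))
244 (np.int64(247), np.int64(251))
248 (np.int64(250), np.int64(259))
252 None
256 (np.int64(248), np.int64(263))
260 (np.int64(248), np.int64(264))
264 (np.int64(251), np.int64(260))
268 (np.int64(256), np.int64(256))
```

View pics/s7.png

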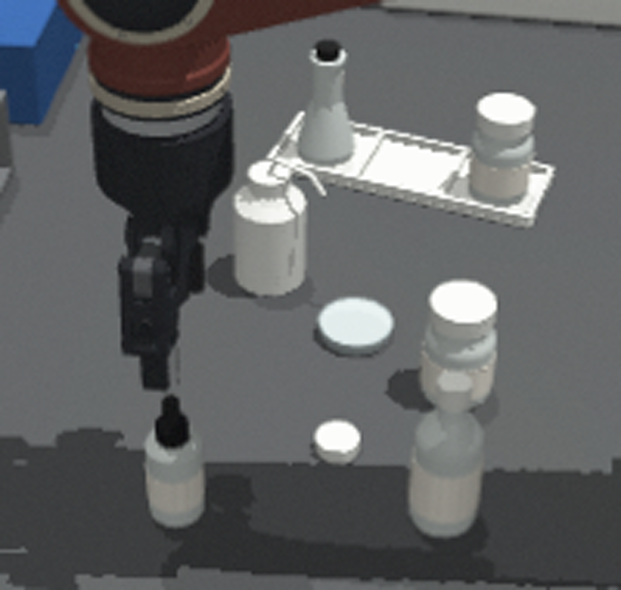

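The crop shows the flask and jar A upright in tray3. The dropper's foot is at about (177,513), its collar at (172,430), and the near finger is above it at (155,385). Ray check on the dropper axis:

```bash
python3 - <<'E'
from h import *
d,s=np.load("d.npy",allow_pickle=True); f=590/190
print(plane(s,200+177/f,100+513/f,0),plane(s,200+172/f,100+430/f,.068),plane(d,262.1,156,.08), plane(d,262.1,156,.07))
E
```

```text
[0.63772529 0.13832422] [0.63921725 0.13238963] [0.6375951  0.13002222] [0.63919064 0.13140986]
```

Request:
servo_tool:
  increments:
    - [[8.5, 0.1, -0.2, 0, 0], [8.5, 0.1, -0.2, 3, 0], [8.5, 0.1, -0.2, 6, 0], [8.5, 0.1, -0.2, 8, 0], [8.5, 0.1, -0.2, 8.4, 0]]

```text
t: 15.75
tool_pos: [0.6359, 0.1323, 0.0441]
tool_rot: [3.141, 0.001, -0.006]
contact_force: [0.6, 0.1, 0.4]
opening: 0.085
grip_force: 0.0
```

Request:
servo_tool:
  increments:
    - [[7, 0, 0, 0, 0], [5, 0, 0, 0, 0], [3, 0, 0, 0, 0], [3, 0, 0, 0, 0], [3, 0, 0, 0, 0]]
  newtons: 30

```text
t: 16.25
tool_pos: [0.639, 0.1325, 0.0486]
tool_rot: [-3.141, -0.001, -0.006]
contact_force: [-0.6, -1.4, 6.2]
opening: 0.0339
grip_force: 29.7
```

Request:
servo_tool:
  increments:
    - [[3, 0, 0, 0, 0], [3, 0, 0, -0.5, 0], [3, 0, 0, -1, 0], [3, 0, 0, -2, 0], [3, 0, 0, -3, 0]]

```text
t: 16.75
tool_pos: [0.6372, 0.1324, 0.0767]
tool_rot: [3.142, 0.001, -0.001]
contact_force: [0.6, -0.6, -1.3]
opening: 0.0342
grip_force: 29.9
```

Request:
servo_tool:
  increments:
    - [[3, 0, 0, -3.5, 0], [3, 0, 0, -7, 0], [3, 0, 0, -10.5, 0], [3, -0.5, 1.5, -13, 0], [3, -1.5, 5, -13, 0]]

```text
t: 17.25
tool_pos: [0.6255, 0.0838, 0.2136]
tool_rot: [-3.141, -0.007, -0.017]
contact_force: [0.1, -1.3, 0.1]
opening: 0.0339
grip_force: 30.1
```

Request:
servo_tool:
  increments:
    - [[3, -1.2, 4, 0, 0], [3, -2.4, 8, 0, 0], [3, -3.6, 12, 0, 0], [3, -4.8, 16, 0, 0], [3, -6, 20, 0, 0]]

```text
t: 17.75
tool_pos: [0.5621, -0.1191, 0.2074]
tool_rot: [3.141, 0.002, 0.002]
contact_force: [0.6, -0.4, -1.1]
opening: 0.0344
grip_force: 30.1
```

Request:
servo_tool:
  increments:
    - [[3, -1.2, 4, 0, 0], [3, -2.4, 8, 0, 0], [3, -3.6, 12, 0, 0], [3, -4.5, 15.2, 0, 0], [3, -4.5, 15.2, 0, 0]]

```text
t: 18.25
tool_pos: [0.5167, -0.2732, 0.2073]
tool_rot: [3.14, -0.006, 0.001]
contact_force: [0.0, 1.0, -1.1]
opening: 0.0342
grip_force: 30.2
```

Request:
servo_tool:
  increments:
    - [[3, 0, 0, 3, 0], [3, 0, 0, 6, 0], [3, 0, 0, 9, 0], [3, 0, 0, 10.5, 0], [3, 0, 0, 10.5, 0]]

```text
t: 18.75
tool_pos: [0.5165, -0.2681, 0.0989]
tool_rot: [-3.138, -0.002, 0.007]
contact_force: [0.0, 0.3, -1.1]
opening: 0.0341
grip_force: 30.2
```

```bash
python3 look.py s8 side 250 70 400 180
```

```text
scale 5.2
{'tool_pos': array([ 0.5177, -0.269 ,  0.1011]), 'contact_force': array([-0.8589,  0.2357, -0.6659]), 'wrist_torque': array([-0.0211, -0.0951,  0.001 ]), 'opening': np.float64(0.0345), 'grip_force': np.float64(30.1652)}
```

View pics/s8.png

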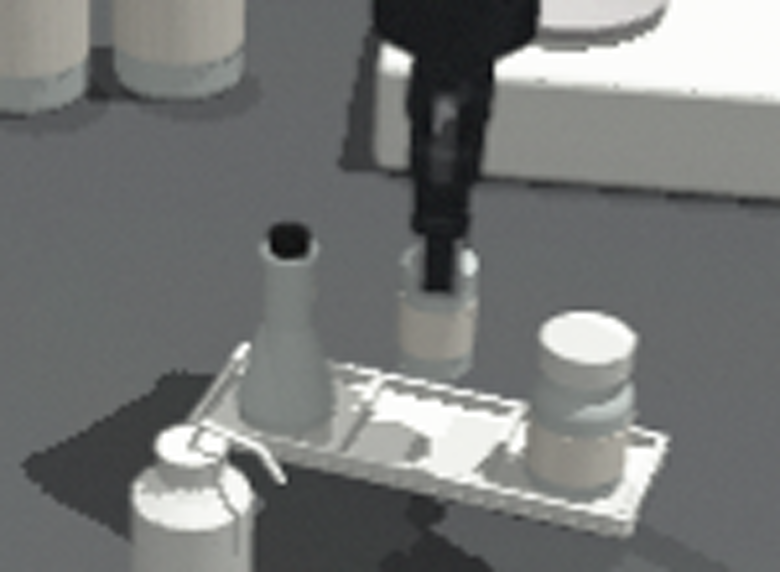

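The crop shows the dropper upright above the middle bay, foot at about (435,365), between the flask at (285,340) and jar A at (580,410), both standing upright.

Request:
servo_tool:
  increments:
    - [[3, 0, 0, 1.5, 0], [3, 0, 0, 3, 0], [3, 0, 0, 3.8, 0], [3, 0, 0, 4.3, 0], [3, 0, 0, 4.6, 0]]

```text
t: 19.3
tool_pos: [0.5176, -0.2695, 0.0546]
tool_rot: [-3.141, -0.001, 0.001]
contact_force: [-0.6, 0.9, -0.7]
opening: 0.0339
grip_force: 30.2
```

Request:
servo_tool:
  increments:
    - [[3, 0, 0, 0.1, 0], [3, 0, 0, 0.2, 0], [3, 0, 0, 0.3, 0], [3, 0, 0, 0.3, 0], [3, 0, 0, 0.3, 0]]

```text
t: 19.8
tool_pos: [0.5181, -0.2699, 0.0528]
tool_rot: [3.141, 0.001, 0.001]
contact_force: [0.0, -0.9, 0.2]
opening: 0.0342
grip_force: 30.3
```

Request:
servo_tool:
  increments:
    - [[3, 0, 0, 0.05, 0], [3, 0, 0, 0.1, 0], [3, 0, 0, 0.15, 0], [3, 0, 0, 0.15, 0], [3, 0, 0, 0.15, 0]]

```text
t: 20.3
tool_pos: [0.5188, -0.2701, 0.0526]
tool_rot: [3.141, 0.001, 0.003]
contact_force: [-0.5, 1.1, 6.9]
opening: 0.0339
grip_force: 30.9
```

Request:
servo_tool:
  increments:
    - [[3.7, 0, 0, 0, 0], [4.2, 0, 0, 0, 0], [5, 0, 0, 0, 0], [6.5, 0, 0, 0, 0], [8.5, 0, 0, 0, 0]]

```text
t: 20.8
tool_pos: [0.5176, -0.2696, 0.0506]
tool_rot: [-3.141, -0.001, 0.001]
contact_force: [-0.4, 0.4, -0.7]
opening: 0.0769
grip_force: 0.0
```

Request:
servo_tool:
  increments:
    - [[8.5, 0, 0, 0, 0], [8.5, 0, 0, -2, 0], [8.5, 0, 0, -6, 0], [8.5, 0, 0, -10, 0], [8.5, 0, 0, -14, 0]]

```text
t: 21.3
tool_pos: [0.5175, -0.2695, 0.1921]
tool_rot: [-3.141, -0.001, 0.001]
contact_force: [0.2, -0.1, -0.1]
opening: 0.0847
grip_force: 0.0
```

Request:
servo_tool:
  increments:
    - [[8.5, -1, -4.5, 0, 0], [8.5, -2, -9, 0, 0], [8.5, -3, -13.5, 0, 0], [8.5, -4, -18, 0, 0], [8.5, -4.8, -22, 0, 0]]

```text
t: 21.8
tool_pos: [0.4688, -0.0479, 0.1909]
tool_rot: [-3.141, -0.001, -0.001]
contact_force: [0.8, 0.5, -0.1]
opening: 0.0848
grip_force: 0.0
```

Request:
servo_tool:
  increments:
    - [[8.5, -0.3, -4.4, 0, 0], [8.5, -0.3, -4.4, 2, 0], [8.5, -0.3, -4.4, 5, 0], [8.5, -0.3, -4.4, 7, 0], [8.5, -0.3, -4.4, 7, 0]]

```text
t: 22.3
tool_pos: [0.464, -0.0051, 0.1175]
tool_rot: [-3.14, -0.002, 0.01]
contact_force: [-1.4, -0.1, -0.3]
opening: 0.0845
grip_force: 0.0
```

Request:
servo_tool:
  increments:
    - [[8.5, 0, 0, 2.5, 0], [8.5, 0, 0, 5, 0], [8.5, 0, 0, 7.5, 0], [8.5, 0, 0, 8.2, 0], [8.5, 0, 0, 8.2, 0]]

```text
t: 22.8
tool_pos: [0.4664, -0.0058, 0.0388]
tool_rot: [-3.141, -0.001, 0.002]
contact_force: [0.0, 0.0, 0.7]
opening: 0.0852
grip_force: 0.0
```

Request:
servo_tool:
  increments:
    - [[7, 0, 0, 0, 0], [5.5, 0, 0, 0, 0], [4, 0, 0, 0, 0], [4, 0, 0, 0, 0], [4, 0, 0, 0, 0]]
  newtons: 30

```text
t: 23.3
tool_pos: [0.4683, -0.0063, 0.0412]
tool_rot: [3.14, 0.001, 0.005]
contact_force: [-1.0, -1.4, 5.8]
opening: 0.0473
grip_force: 30.1
```

Request:
servo_tool:
  increments:
    - [[4, 0, 0, 0, 0], [4, 0, 0, -0.5, 0], [4, 0, 0, -1, 0], [4, 0, 0, -2, 0], [4, 0, 0, -3, 0]]

```text
t: 23.8
tool_pos: [0.4664, -0.0056, 0.0695]
tool_rot: [-3.141, -0.001, 0.001]
contact_force: [-0.2, 0.7, -2.0]
opening: 0.0474
grip_force: 31.2
```

Request:
servo_tool:
  increments:
    - [[4, 0, 0, -3.5, 0], [4, 0, 0, -7, 0], [4, 0, 0, -10, 0], [4, 0.5, -1.5, -11.5, 0], [4, 1.5, -4.7, -11.5, 0]]

```text
t: 24.3
tool_pos: [0.4838, 0.0404, 0.1888]
tool_rot: [3.14, -0.004, 0.012]
contact_force: [1.1, -0.2, -2.1]
opening: 0.047
grip_force: 31.6
```

Request:
servo_tool:
  increments:
    - [[4, 1.3, -4, 0, 0], [4, 2.6, -8, 0, 0], [4, 3.9, -12, 0, 0], [4, 5.2, -16, 0, 0], [4, 6.5, -20, 0, 0]]

```text
t: 24.8
tool_pos: [0.5467, 0.2432, 0.1848]
tool_rot: [-3.141, -0.002, -0.001]
contact_force: [-0.2, -0.4, -0.8]
opening: 0.047
grip_force: 31.6
```

Request:
servo_tool:
  increments:
    - [[4, 1, -4, 0, 0], [4, 1, -4, 3, 0], [4, 1, -4, 6, 0], [4, 1, -4, 9, 0], [4, 1, -4, 11, 0]]

```text
t: 25.3
tool_pos: [0.5551, 0.2812, 0.0719]
tool_rot: [3.141, 0.002, -0.004]
contact_force: [0.6, -0.1, -0.9]
opening: 0.0471
grip_force: 31.7
```

```bash
python3 look.py s9 side 230 200 400 360; python3 look.py t9 top 170 150 300 260
```

```text
scale 3.6875
{'tool_pos': array([0.5531, 0.2803, 0.0684]), 'contact_force': array([-1.8691, -0.3852, -5.0692]), 'wrist_torque': array([-0.0273,  0.128 , -0.0322]), 'opening': np.float64(0.0474), 'grip_force': np.float64(31.6297)}
scale 5.363636363636363
{'tool_pos': array([0.5536, 0.2804, 0.0703]), 'contact_force': array([-0.1879, -1.0854, -2.2153]), 'wrist_torque': array([-0.0559,  0.0297,  0.0265]), 'opening': np.float64(0.047), 'grip_force': np.float64(31.6758)}
```

View pics/s9.png

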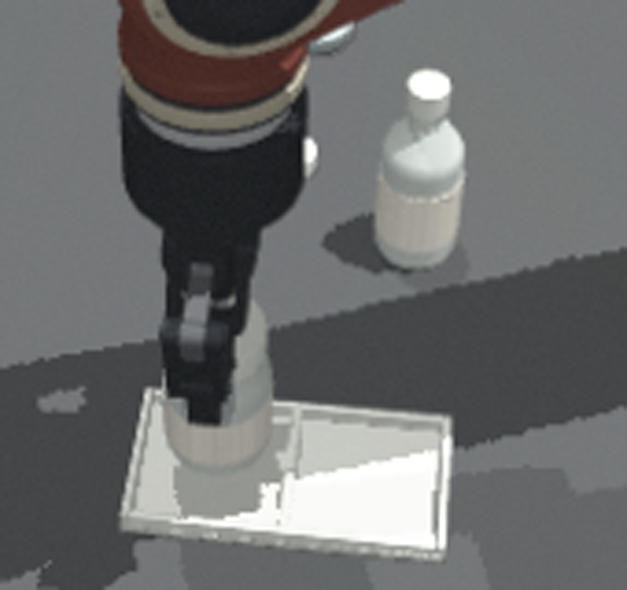

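The crop shows jar B hovering over the far bay of tray2, foot at about (222,455), with the tall bottle upright at (422,180).

Request:
servo_tool:
  increments:
    - [[4, 0, 0, 0.8, 0], [4, 0, 0, 1.5, 0], [4, 0, 0, 2, 0], [4, 0, 0, 2.3, 0], [4, 0, 0, 2.5, 0]]

```text
t: 25.9
tool_pos: [0.5565, 0.2814, 0.049]
tool_rot: [-3.141, -0.001, -0.0]
contact_force: [-0.0, -1.0, -1.7]
opening: 0.047
grip_force: 31.7
```

Request:
servo_tool:
  increments:
    - [[4, 0, 0, 0.05, 0], [4, 0, 0, 0.1, 0], [4, 0, 0, 0.15, 0], [4, 0, 0, 0.15, 0], [4, 0, 0, 0.15, 0]]

```text
t: 26.4
tool_pos: [0.5564, 0.2814, 0.0475]
tool_rot: [-3.142, -0.001, -0.0]
contact_force: [-0.1, 0.0, -1.9]
opening: 0.0472
grip_force: 31.7
```

Request:
servo_tool:
  increments:
    - [[4, 0, 0, 0.1, 0], [4, 0, 0, 0.2, 0], [4, 0, 0, 0.3, 0], [4, 0, 0, 0.35, 0], [4, 0, 0, 0.35, 0]]

```text
t: 26.9
tool_pos: [0.557, 0.2814, 0.0454]
tool_rot: [3.142, 0.001, 0.001]
contact_force: [-2.3, -0.9, 5.8]
opening: 0.0471
grip_force: 32.7
```

Request:
servo_tool:
  increments:
    - [[5, 0, 0, 0, 0], [5.5, 0, 0, 0, 0], [6.2, 0, 0, 0, 0], [7, 0, 0, 0, 0], [8.5, 0, 0, 0, 0]]

```text
t: 27.4
tool_pos: [0.5563, 0.2813, 0.0437]
tool_rot: [-3.142, -0.001, 0.0]
contact_force: [0.3, 0.6, -0.7]
opening: 0.082
grip_force: 0.0
```

Request:
servo_tool:
  increments:
    - [[8.5, 0, 0, 0, 0], [8.5, 0, 0, -2, 0], [8.5, 0, 0, -6, 0], [8.5, 0, 0, -10, 0], [8.5, 0, 0, -14.5, 0]]

```text
t: 27.9
tool_pos: [0.5556, 0.2811, 0.1893]
tool_rot: [3.141, 0.001, -0.003]
contact_force: [0.4, -0.4, 0.4]
opening: 0.0852
grip_force: 0.0
```

Request:
servo_tool:
  increments:
    - [[8.5, -2, 4, 0, 0], [8.5, -4, 8, 0, 0], [8.5, -6, 12, 0, 0], [8.5, -8.8, 16.4, 0, 0], [8.5, -8.8, 16.4, 0, 0]]

```text
t: 28.4
tool_pos: [0.4658, 0.1142, 0.1878]
tool_rot: [3.14, -0.005, -0.003]
contact_force: [-0.6, -0.5, -0.1]
opening: 0.0849
grip_force: 0.0
```

Request:
servo_tool:
  increments:
    - [[8.5, 0, 0, 3, 0], [8.5, 0, 0, 6, 0], [8.5, 0, 0, 9, 0], [8.5, 0, 0, 11.5, 0], [8.5, 0, 0, 12.3, 0]]

```text
t: 28.9
tool_pos: [0.4665, 0.1174, 0.0629]
tool_rot: [3.141, 0.002, -0.008]
contact_force: [-0.4, 0.2, -0.7]
opening: 0.0849
grip_force: 0.0
```

Request:
servo_tool:
  increments:
    - [[7, 0, 0, 0, 0], [5, 0, 0, 0, 0], [3.5, 0, 0, 0, 0], [3.5, 0, 0, 0, 0], [3.5, 0, 0, 0, 0]]
  newtons: 35

```text
t: 29.4
tool_pos: [0.4705, 0.1171, 0.0683]
tool_rot: [3.141, 0.001, 0.007]
contact_force: [0.3, -2.2, 6.3]
opening: 0.0383
grip_force: 34.0
```

Request:
servo_tool:
  increments:
    - [[3.5, 0, 0, 0, 0], [3.5, 0, 0, -0.5, 0], [3.5, 0, 0, -1, 0], [3.5, 0, 0, -2, 0], [3.5, 0, 0, -3, 0]]

```text
t: 29.9
tool_pos: [0.4681, 0.1174, 0.0963]
tool_rot: [-3.141, -0.001, 0.001]
contact_force: [0.8, -0.6, -2.4]
opening: 0.0382
grip_force: 33.5
```

```bash
python3 look.py s10 side 260 150 400 290
```

```text
scale 4.214285714285714
{'tool_pos': array([0.4697, 0.1175, 0.0986]), 'contact_force': array([ 1.4147,  0.5602, -1.3437]), 'wrist_torque': array([ 0.0428, -0.0072,  0.0433]), 'opening': np.float64(0.0389), 'grip_force': np.float64(33.5746)}
```

View pics/s10.png

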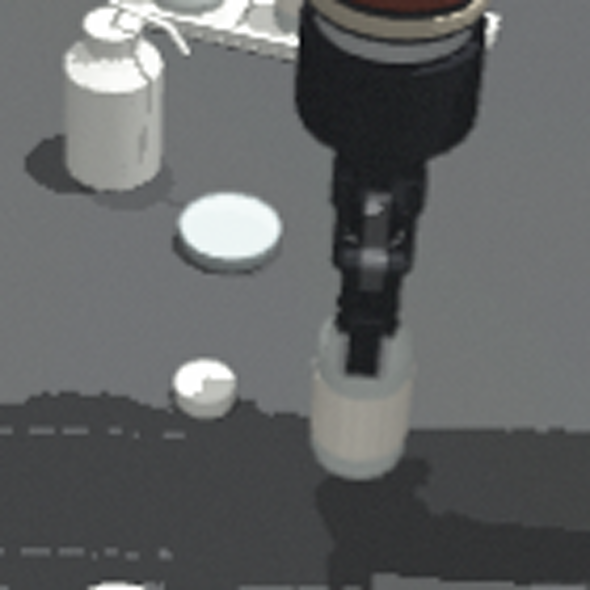

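The crop shows the tall bottle lifted and upright, held just above its label, with its foot at about (360,465).

Request:
servo_tool:
  increments:
    - [[3.5, 0, 0, -2, 0], [3.5, 0, -2, -3, 0], [3.5, 0.4, -6, -3, 0], [3.5, 0.8, -10, -3, 0], [3.5, 1.2, -14, -3, 0]]

```text
t: 30.45
tool_pos: [0.4807, 0.2588, 0.1266]
tool_rot: [-3.141, -0.001, -0.002]
contact_force: [1.2, 0.2, -2.9]
opening: 0.0387
grip_force: 33.7
```

Request:
servo_tool:
  increments:
    - [[3.5, 0.1, -2.4, 0, 0], [3.5, 0.1, -2.4, 1, 0], [3.5, 0.1, -2.4, 2.5, 0], [3.5, 0.1, -2.4, 4, 0], [3.5, 0.1, -2.4, 4, 0]]

```text
t: 30.95
tool_pos: [0.4788, 0.2792, 0.0817]
tool_rot: [3.139, -0.001, -0.011]
contact_force: [0.5, -0.2, -2.7]
opening: 0.0391
grip_force: 33.8
```

Request:
servo_tool:
  increments:
    - [[3.5, 0, 0, 0.3, 0], [3.5, 0, 0, 0.6, 0], [3.5, 0, 0, 0.8, 0], [3.5, 0, 0, 0.9, 0], [3.5, 0, 0, 1, 0]]

```text
t: 31.45
tool_pos: [0.4816, 0.2813, 0.0762]
tool_rot: [-3.141, -0.001, -0.001]
contact_force: [-0.1, -0.2, -2.7]
opening: 0.0387
grip_force: 33.9
```

Request:
servo_tool:
  increments:
    - [[3.5, 0, 0, 0.1, 0], [3.5, 0, 0, 0.2, 0], [3.5, 0, 0, 0.3, 0], [3.5, 0, 0, 0.35, 0], [3.5, 0, 0, 0.35, 0]]

```text
t: 31.95
tool_pos: [0.4816, 0.2814, 0.0726]
tool_rot: [-3.142, -0.001, -0.001]
contact_force: [-0.2, -0.5, -1.1]
opening: 0.0389
grip_force: 34.1
```

Request:
servo_tool:
  increments:
    - [[3.5, 0, 0, 0.05, 0], [3.5, 0, 0, 0.1, 0], [3.5, 0, 0, 0.15, 0], [3.5, 0, 0, 0.2, 0], [3.5, 0, 0, 0.2, 0]]

```text
t: 32.45
tool_pos: [0.4828, 0.2815, 0.0725]
tool_rot: [-3.141, -0.001, -0.005]
contact_force: [-0.9, -2.3, 7.4]
opening: 0.0386
grip_force: 36.1
```

Contact; release, rise, and move clear.

Request:
servo_tool:
  increments:
    - [[4.2, 0, 0, 0, 0], [4.7, 0, 0, 0, 0], [5.5, 0, 0, 0, 0], [7, 0, 0, 0, 0], [8.5, 0, 0, 0, 0]]

```text
t: 32.95
tool_pos: [0.4811, 0.2813, 0.07]
tool_rot: [3.142, 0.001, -0.001]
contact_force: [-0.5, -0.1, 0.5]
opening: 0.0813
grip_force: 0.0
```

Request:
servo_tool:
  increments:
    - [[8.5, 0, 0, 0, 0], [8.5, 0, 0, -2, 0], [8.5, 0, 0, -6, 0], [8.5, 0, 0, -10, 0], [8.5, 0, 0, -14, 0]]

```text
t: 33.45
tool_pos: [0.4811, 0.2812, 0.2117]
tool_rot: [3.142, 0.001, -0.001]
contact_force: [-0.1, 0.1, 0.2]
opening: 0.085
grip_force: 0.0
```

Request:
servo_tool:
  increments:
    - [[8.5, 0, 4, 0, 0], [8.5, 0, 8, 0, 0], [8.5, 0, 12, 0, 0], [8.5, 0, 16, 0, 0], [8.5, 0, 16, 0, 0]]

```text
t: 33.95
tool_pos: [0.4816, 0.1178, 0.2104]
tool_rot: [3.14, -0.007, 0.001]
contact_force: [0.7, -0.0, 0.2]
opening: 0.0852
grip_force: 0.0
```

```bash
python3 look.py s11 side 220 60 400 360
```

```text
scale 1.9666666666666666
{'tool_pos': array([0.4816, 0.1196, 0.2105]), 'contact_force': array([0.3734, 0.0936, 0.2495]), 'wrist_torque': array([-0.0118,  0.0476, -0.0268]), 'opening': np.float64(0.0849), 'grip_force': np.float64(0.0)}
```

View pics/s11.png

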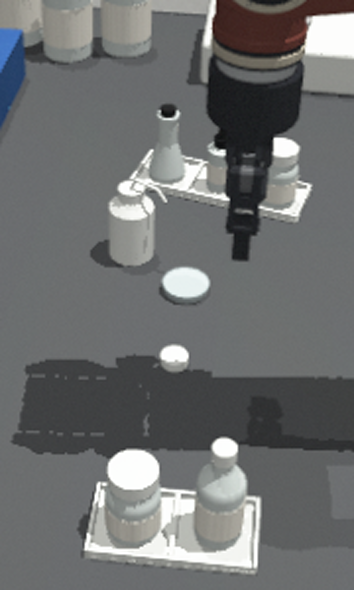

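The crop shows all five pieces upright in their bays. Tray3 has the flask (168,150), the dropper (218,165) and a jar (283,175), and tray2 has a jar (135,500) and the tall bottle (222,495). The wash bottle is untouched at (132,225) and the gripper is clear.

```bash
python3 -c "
from station import ctrl
print(ctrl.finish_job())"
```

```text
the job is handed in; nothing more can be done
None
```

Both kits are made up and the job is handed in: jar, flask and dropper bottle stand upright in tray3, the other jar and the tall bottle in tray2, and the wash bottle was left where it stood.

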